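Close and fasten the access cover of a control box

ROBOT

A 6-joint arm with a two-finger parallel gripper is mounted at the origin on a cart in front of the work surface, level with it; the furniture and walls round the work are solid. World frame = base frame: x ahead of the robot, y to its left, z up, the work surface at z = 0. Lengths are in mm, angles in rad, forces in N, time in s.
With the tool pointing down it reaches from about 350 to 875 mm from the base axis. Payload 4.2 kg.
Tool frame: the origin (TCP) lies between the finger pads; the fingertips stand 25 mm ahead of it and the grasp point (between the pads) lies 6 mm ahead of it; z points along the fingers, y is the line along which they close (so a half turn about z gives the same grasp; the last joint's range is limited). The gripper opens to 85 mm and grips with 20 to 120 N. Pads are 22 mm wide; open, the fingers measure 114 mm over their backs; the gripper's body (76 mm by 85 mm) begins 54 mm behind the grasp point. The pads swing forward as they close: fully open they stand 13 mm farther back than shut.
Start: joints at [-1.06, 0.385, 0.008, 0, -1.194, -0.259], TCP at [155.734, -605.265, 256.312] pointing down, gripper open.
Joint ranges: [-3.14, 3.14], [-1.21, 2.06], [-1.07, 1.41], [-3.16, 2.05], [-2.99, -0.16], [-3.1, 3.1]. Speed limits (rad/s): [2.79, 2.79, 3.14, 3.14, 3.14, 3.14].

INTERFACE

Orientations are given as a unit quaternion [x, y, z, w].
In Python, from bench import read_state, get_image, job_done gives the robot as it stands.
- The arm moves only by the tool play_rows, never from a script. Its argument "series" is a list of rows, each a list of 6 numbers: the shift along the world's x, y, z in mm, then the turn, a rotation vector about the world's x, y, z in units of 6 degrees (1.0 is 6 degrees). A call has 1 to 20 rows; each row shifts and turns the commanded pose from where the row before left it; what a row does not reach is not made up. A row lasts 1/12 s, in which the tool goes at most 41.7 mm and 7.16 degrees, less where a joint would pass 70% of its speed; a pose out of reach is approached as far as the arm can. A call is refused whole if a number of a shift passes 41.7 or a number of a turn 1, either way. A call with a gripper value outside its range is refused whole. "gripper" is the opening, from 0 (shut) to 1 (fully open), set as the call begins (left out, the last holds). The fingers move at their own pace and stop on an object; the grip force is fixed at half the most. Time passes only in rows, so rows that do not move let the fingers close. It gives the time, the measured TCP pose, the force, the opening and the grip force at its end, in the units of the state.
- read_state(): the state, without advancing time (a new reading comes with each control period).
- get_image(name): name is "scene" or "top"; returns a dict with "image" (400x640x3 uint8, red, green, blue), "fx", "fy", "cx", "cy" (pixels), "eye" and "rotation" of the camera in the world. Camera axes: x right, y down, z forward; pixel columns grow to the right and rows downward; lengths in mm; the calibration is good to about 2 mm. A picture is of the moment at which its call begins. There is no depth.
- job_done(): hands the job in; it is judged then, once.
The state is a dict: "clock": time; "joints": joint angles; "joint_vel": joint speeds; "joint_efforts": joint torques, N m; "position": TCP position; "ee_rot": TCP orientation; "contact_force": force on the tool from outside, world axes, zero at the start; "wrist_torque": the same for the moment, N m; "gripper_width": finger opening in mm; "grasp_force": force on a finger pad.
Only numpy, scipy, OpenCV 4.12 (cv2) and the standard library are available. Lean on these libraries where they do the work, as an engineer would, in place of code of your own. Each camera call takes 0.05 s, during which the arm holds its last target. There are 200 camera calls.

TASK

Close the blue access cover of the grey control box on the bench and fasten it: push its black sprung quarter-turn stud in until you feel it meet the cushion at the bottom, without forcing it (keep the push under 20 N), turn it a quarter turn clockwise until it locks, and let go. Leave the wooden finial, the gouge and the pencil beside the box where they are.

Things in the scene. Friction and masses are not known exactly. Their poses are not given: they have to be found in the camera images.
- control_box: Grey steel box, 180 (x) x 160 (y) x 85 mm high, open on top, fixed to the bench; origin at the centre of its underside, z up, x from its front (the tab and stud side) to the hinge side, y to the left.
- cover (a joint): Angle of the blue cover: 0 closed, grows as it opens upward and away about its hinge at the box's rear edge. The hinge is stiff: the cover stays where it is left, and about 1 to 4 N down at the tab closes it. It stops rigidly at 0.
- cover_hinge (a point): Point on the cover's hinge axis, at the middle of the box's rear edge: x +92, z +86 mm in the box frame. The axis is parallel to the box's y. The frame turns with the cover; at 0 it is parallel to the box's.
- cover_tab (a point): Centre of the upper face of the cover's front tab, 197 mm from the hinge axis and 4 mm above the hinge axis plane when closed. The tab is 30 mm (front to back) x 100 mm (along y) and 4 mm thick, so it can be pushed down 35 mm to either side of this point, clear of the stud.
- stud_grip (a point): Centre of the top of the stud's grip, on its axis; z points out of the cover, x along the grip. The grip is a black bar 36 mm long (x), 12 thick (y), 22 deep below this point, yellow line on top, on a round flange 34 mm wide, 5 thick. Cover closed and stud out: this point is 142 mm above the bench, the cover's top 90, its bushing 93. It lies 150 mm from the hinge, 47 mm behind the tab point.
- stud_turn (a joint): Angle of the stud: 0 open (bar along the box's x, as it starts), growing clockwise seen from above, locked near 1.57 (bar along y, at two green marks), end stop 1.62. It cannot turn until its cross pin is pushed below two lugs in the box. Let go at 1.4 to 1.62, the spring lifts the pin some 2 mm into notches in the lugs, where it stays locked.
- receptacle: Steel foot in the box below the stud, with brass lugs and a cushion; origin on the stud's axis, 11 mm above the bench. The lugs' height differs from box to box and is not told: the stud passes below them 4 to 18 mm in; 1.2 mm deeper it meets the cushion (12 N per mm on top of its spring). Push until the cushion is felt (4 N over the spring is enough), never over 20 N on cushion or lugs.
- stud_press: The stud, captive in the cover, with its sprung sleeve; it slides in at most 22 mm and springs back out: 3 N at first, rising 0.25 N per mm. Its steel cross pin, 24 mm long and 5 mm thick, lies along the bar, 23 mm below the cover's underside when out. Origin on the stud's axis, level with the cover's underside when out; z out of the cover.
- finial: Turned wooden finial standing to the left of the box, 38 mm wide, 71 mm tall; origin at the centre of its foot. Leave alone.
- gouge: Carving gouge with a yellow wooden handle lying to the right of the box, 202 x 74 x 28 mm; origin at the centre of its underside. Leave alone.
- pencil: Red pencil lying left of the box beyond the finial, 135 x 44 mm as it lies, 7 mm thick; origin at the centre of its underside. Leave alone.

How it is judged (in metres and radians):
On the way, in this order (a step that is already met when the one before it is completed fails the run):
1. the cover is closed, the stud still open (value of joint cover below 0.03 rad and value of joint stud_turn below 0.3 rad), for 0.1 s.
2. with the cover closed, the stud is pushed in and turned a quarter turn (value of joint stud_turn above 1.36 rad and value of joint cover below 0.025 rad and z of stud_grip in the frame of control_box below 0.1405 m), for 0.2 s.
At the end, for the whole second after the job is handed in: The cover is shut (within 0.025 rad), the stud is turned at least 1.36 rad clockwise and held in by its lugs (its top at least 1.5 mm lower than when out), at rest and let go (all of step 2 and velocity of joint stud_turn between -0.05 and 0.05 rad/s and contact force between the fingers and stud_press below 0.1 N); the robot touches nothing.
It fails at once if the stud is forced: more than 20 N between it and the cushion or lugs (contact force between stud_press and receptacle above 20 N).
It fails at once if the finial is moved by more than 30 mm or tipped (distance of finial from where it was at the start of the episode above 0.03 m or angle between finial's own z axis and vertical above 0.5 rad).
It fails at once if the gouge is moved by more than 30 mm (distance of gouge from where it was at the start of the episode above 0.03 m).
It fails at once if the pencil is moved by more than 30 mm (distance of pencil from where it was at the start of the episode above 0.03 m).
It also fails if it takes over 64 s, if anything falls off the work surface, if the arm or the gripper's body presses on something with over 40 N, if the wrist force passes 120 N, or if a joint passes its speed limit or range.

## Working session

There is one attempt and no reset: what is moved stays moved. The work goes in short steps, Python scripts to look and compute and a tool call to move; the robot and the scene stay as the last step left them, time stands still between calls to the robot, and variables do not carry over. Pictures are saved under pics/ and viewed, at most 10 in all, crops included, and the job is handed in when it is done.

Besides the shell and the picture viewer there is one more tool, called after ">>>" as name(argument=value, ...), one argument or row to a line, values as JSON. play_rows: Moves the arm, as the interface text tells. Its arguments: {"type":"object","properties":{"series":{"type":"array","items":{"type":"array","items":{"type":"number"}}},"gripper":{"type":"number"}},"required":["series"]}

```bash
mkdir -p pics
cat > h.py <<'E'
import numpy as np, cv2
from bench import read_state, get_image, job_done
def snap(n,f):
    d=get_image(n); cv2.imwrite(f'pics/{f}.png',d['image'][:,:,::-1]); return d
def ray(d,u,v):
    R=np.array(d['rotation']).reshape(3,3); r=R@np.array([(u-d['cx'])/d['fx'],(v-d['cy'])/d['fy'],1]); return np.array(d['eye']),r
def atz(d,u,v,z):
    e,r=ray(d,u,v); return e+r*(z-e[2])/r[2]
def proj(d,p):
    R=np.array(d['rotation']).reshape(3,3); c=R.T@(np.array(p)-np.array(d['eye'])); return d['cx']+d['fx']*c[0]/c[2], d['cy']+d['fy']*c[1]/c[2]
E
python3 - <<'E'
from h import *
import pickle
for n in('scene','top'):
    d=snap(n,n+'0'); pickle.dump(d,open(n+'0.pkl','wb')); print(n,d['eye'],np.round(d['rotation'],3).tolist(),d['fx'],d['cx'],d['cy'])
print(read_state())
E
```

```text
scene [157.87560635 457.34171335 742.4001001 ] [-0.307, 0.849, -0.406, 0.145] 452.04935084909187 319.22430017757614 193.10523148877164
top [ 521.20774095 -142.38603488  991.95382337] [-0.702, 0.709, -0.045, 0.049] 491.9112321127589 321.36036866818307 201.62978428860384
{'clock': 0.1, 'joints': array([-1.06037342e+00,  3.85485369e-01,  6.77881819e-03, -4.27221329e-04,
       -1.19400969e+00, -2.58592624e-01]), 'joint_vel': array([-0.00040318, -0.00124547,  0.00332332,  0.00155668,  0.00026849,
        0.00018864]), 'joint_efforts': array([-7.84050098e-04, -3.93317735e+01,  1.88928992e+01,  4.19797540e+00,
       -2.63235743e-03,  1.11433286e-05]), 'position': array([ 155.63325947, -604.83027118,  255.33502643]), 'ee_rot': array([-1.25504458e-01,  9.92092571e-01,  9.64342395e-04, -1.76030063e-04]), 'contact_force': array([-0.61133075,  1.45080388,  0.20842218]), 'wrist_torque': array([-0.03329104, -0.06137752,  0.02096873]), 'grasp_force': 0.0, 'gripper_width': 85.54225302368229}
```

View pics/scene0.png

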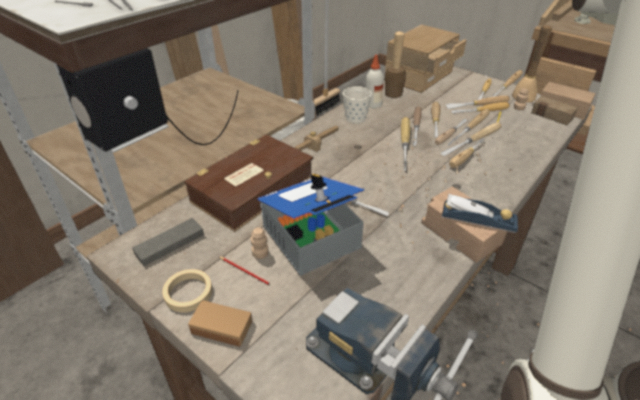

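View pics/top0.png

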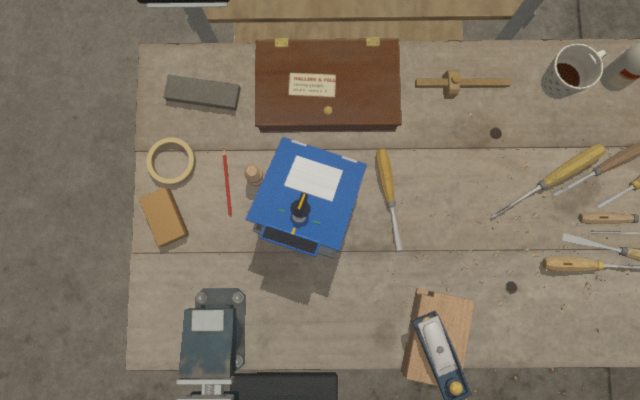

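The scene view shows the blue cover open by some 30–40° at around (310,190). The top view shows the hinge edge near (284,142)–(366,160), the tab near (290,238), the finial at (254,175) and the gouge at (390,200). I'll enlarge both views.

Run:
```python
import cv2,numpy as np
a=cv2.imread('pics/top0.png')[130:270,235:375]; b=cv2.imread('pics/scene0.png')[165:275,245:385]
a=cv2.resize(a,(560,560),interpolation=3)
cv2.imwrite('pics/ca.png',a); cv2.imwrite('pics/cb.png',cv2.resize(b,(700,550),interpolation=3))
```

```text
(no output)
```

View pics/ca.png

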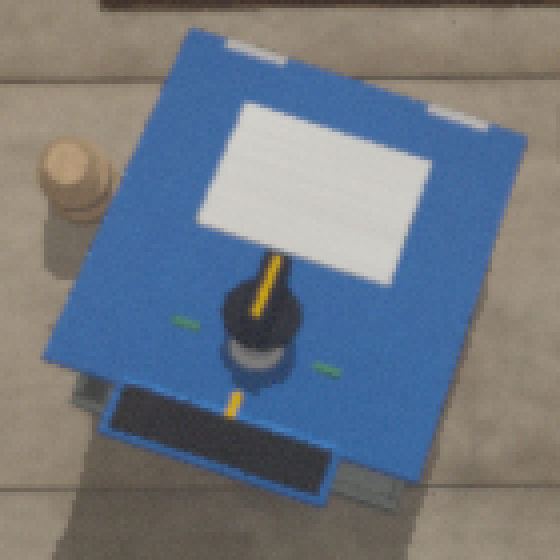

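View pics/cb.png

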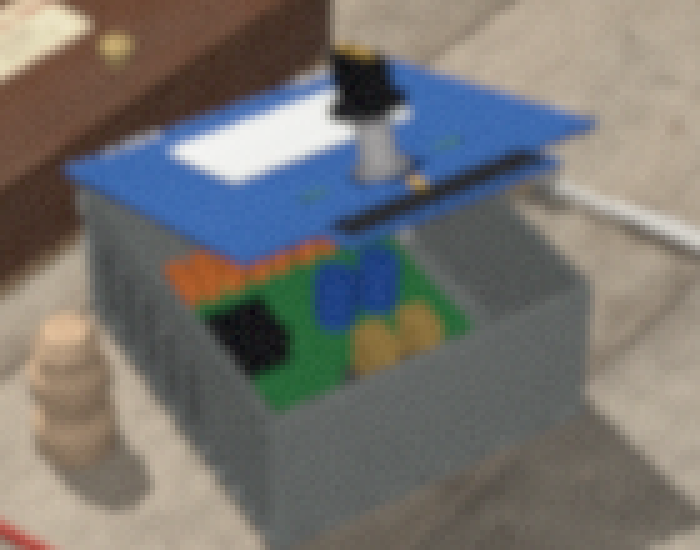

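```bash
cat > fit.py <<'E'
from h import *
import pickle
from scipy.optimize import least_squares
T=pickle.load(open('top0.pkl','rb'));S=pickle.load(open('scene0.pkl','rb'))
def cov(p,r,y,h):  # point on cover -> box frame
    a=p[3]; return [92-r*np.cos(a)-h*np.sin(a)*-1*1, y, 86+r*np.sin(a)+h*np.cos(a)]
def W(p,b):
    c,s=np.cos(p[2]),np.sin(p[2]); return [p[0]+c*b[0]-s*b[1],p[1]+s*b[0]+c*b[1],b[2]]
A=lambda u,v:(235+u/4,130+v/4); B=lambda u,v:(245+u/5,165+v/5)
def obs(p):
    w,rr=p[4],p[5]; C=lambda r,y,h:W(p,cov(p,r,y,h))
    return [(T,C(212,50,4),A(100,430)),(T,C(212,-50,4),A(325,507)),(T,C(182,w,4),A(42,358)),(T,C(182,-w,4),A(418,483)),
    (T,C(rr,w,4),A(190,28)),(T,C(rr,-w,4),A(527,135)),(T,C(150,0,56),A(266,286)),
    (S,W(p,[-90,80,85]),B(275,407)),(S,W(p,[-90,-80,85]),B(588,285)),(S,W(p,[-90,80,0]),B(272,545)),
    (S,C(182,w,4),B(245,262)),(S,C(182,-w,4),B(597,123)),(S,C(rr,w,4),B(65,172)),(S,C(150,0,56),B(362,50))]
f=lambda p:np.concatenate([np.subtract(proj(d,q),o) for d,q,o in obs(p)])
if __name__=='__main__':
    p0=[*atz(T,305,205,90)[:2],-.3,.5,82,0]
    s=least_squares(f,p0,loss='soft_l1'); p=s.x
    print(np.round(p,3)); print(np.round(s.fun.reshape(-1,2),1).tolist())
    C=lambda a,r,y,h:np.round(W(p,cov([0,0,0,a],r,y,h)),1)
    print('tab now',C(p[3],197,0,4),'stud now',C(p[3],150,0,56)); print('closed tab',C(0,197,0,4),C(0,197,35,4),C(0,197,-35,4),'stud',C(0,150,0,56))
    print('finial',atz(T,254,176,60),'gouge',atz(T,380,152,20),atz(T,398,247,5))
E
python3 fit.py
```

```text
Traceback (most recent call last):
  File "fit.py", line 18, in <module>
    p0=[*atz(T,305,205,90)[:2],-.3,.5,82,0]
         ~~~^^^^^^^^^^^^^^
  File "h.py", line 8, in atz
    e,r=ray(d,u,v); return e+r*(z-e[2])/r[2]
        ~~~^^^^^^^
  File "h.py", line 6, in ray
    R=np.array(d['rotation']).reshape(3,3); r=R@np.array([(u-d['cx'])/d['fx'],(v-d['cy'])/d['fy'],1]); return np.array(d['eye']),r
ValueError: cannot reshape array of size 4 into shape (3,3)
```

```bash
sed -i "s/np.array(d\['rotation'\]).reshape(3,3)/Rotation.from_quat(d['rotation']).as_matrix()/; 1a from scipy.spatial.transform import Rotation" h.py; python3 fit.py
```

```text
[ 6.52103e+02 -1.14042e+02 -3.29000e-01  3.85000e-01  8.36990e+01
  1.52600e+00]
[[-0.8, 0.7], [-0.4, 0.4], [1.3, -2.7], [0.6, -2.9], [-0.4, -0.4], [0.1, 0.3], [0.0, 0.7], [-0.4, 1.6], [1.7, -1.9], [1.2, 2.0], [-0.7, 0.0], [-0.5, -0.2], [0.5, -2.1], [-0.2, 0.8]]
tab now [567.8 -85.2 163.6] stud now [ 627.5 -105.6  194.2]
closed tab [552.7 -80.1  90. ] [564.1 -47.   90. ] [ 541.4 -113.2   90. ] stud [597.2 -95.3 142. ]
finial [697.16681241  -7.97749711  60.        ] gouge [ 751.49593174 -256.38457616   20.        ] [ 560.63588217 -289.35678581    5.        ]
```

>>> play_rows(
  series=[
    [16, 20, 0, 0, 0, 1],
    [16, 20, 0, 0, 0, 1],
    [16, 20, 0, 0, 0, 1],
    [16, 20, 0, 0, 0, 1],
    [16, 20, 0, 0, 0, 1],
    [16, 20, 0, 0, 0, 1],
    [16, 20, 0, 0, 0, 1],
    [16, 20, 0, 0, 0, 1],
    [16, 20, 0, 0, 0, 1],
    [16, 20, 0, 0, 0, 1],
    [16, 20, 0, 0, 0, 1],
    [16, 20, 0, 0, 0, 1],
    [16, 20, 0, 0, 0, 1],
    [16, 20, 0, 0, 0, 1],
    [16, 20, 0, 0, 0, 1],
    [16, 20, 0, 0, 0, 1],
    [16, 20, 0, 0, 0, 1],
    [16, 20, 0, 0, 0, 1],
    [16, 20, 0, 0, 0, 1],
    [16, 20, 0, 0, 0, 1],
  ],
  gripper=0,
)

```text
clock: 1.77
position: [476.1, -204.0, 256.0]
ee_rot: [0.923, -0.385, -0.0, 0.0]
contact_force: [0.7, -0.6, -0.3]
gripper_width: -0.3
grasp_force: 0.0
```

>>> play_rows(
  series=[
    [16, 18, -6, 0, 0, 0.88],
    [16, 18, -6, 0, 0, 0.88],
    [16, 18, -6, 0, 0, 0.88],
    [16, 18, -6, 0, 0, 0.88],
    [16, 18, -6, 0, 0, 0.88],
    [0, 0, -10, 0, 0, 0],
    [0, 0, 0, 0, 0, 0],
  ],
)

```text
clock: 2.35
position: [554.8, -114.2, 213.5]
ee_rot: [0.986, -0.166, -0.003, 0.0]
contact_force: [-0.1, 0.3, 0.2]
gripper_width: 0.2
grasp_force: 0.0
```

Run:
```python
from h import *
s=snap('scene','s1')['image'][100:300,200:440]; t=snap('top','t1')['image'][110:290,220:400]
a=cv2.resize(s,(480,400),interpolation=3);b=cv2.resize(t,(320,320),interpolation=3)
im=np.zeros((400,800,3),np.uint8);im[:,:480]=a;im[:320,480:]=b
cv2.imwrite('pics/m1.png',im[:,:,::-1])
st=read_state();print(st['position'],st['contact_force'],st['ee_rot'],st['joints'])
```

```text
[ 555.00451378 -115.49632941  215.64939244] [ 0.06868045  0.10396777 -0.34646535] [ 9.85968715e-01 -1.66926690e-01 -1.04904829e-03  2.69266690e-04] [ 8.05915742e-02  3.20185047e-01 -1.96699052e-01  7.34019203e-06
 -1.05607833e+00  1.15477734e+00]
```

View pics/m1.png

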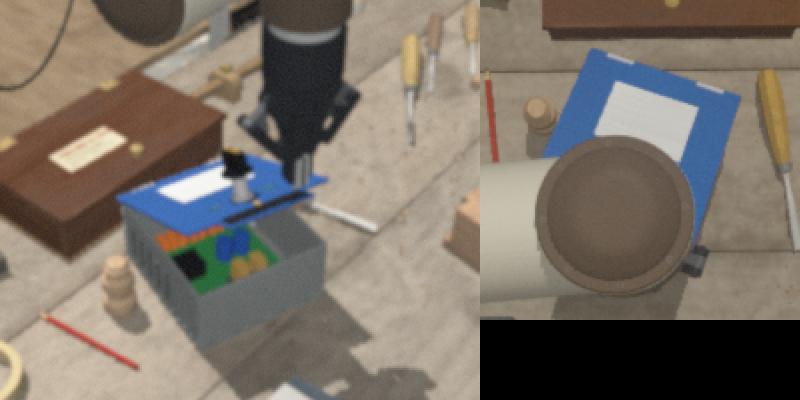

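The fingertips stand over the right half of the tab, clear of the stud. I'm pushing down along the cover's arc.

>>> play_rows(
  series=[
    [0, 0, -6, 0, 0, 0],
    [0, 0, -6, 0, 0, 0],
    [0, 0, -6, 0, 0, 0],
    [0, 0, -6, 0, 0, 0],
    [-2, 0.6, -6, 0, 0, 0],
    [-2, 0.6, -6, 0, 0, 0],
    [-2, 0.6, -6, 0, 0, 0],
    [-1, 0.6, -6, 0, 0, 0],
    [-1, 0.3, -6, 0, 0, 0],
    [-1, 0.3, -6, 0, 0, 0],
    [-1, 0.3, -6, 0, 0, 0],
    [-1, 0, -6, 0, 0, 0],
    [-1, 0, -6, 0, 0, 0],
    [0, 0, -6, 0, 0, 0],
    [0, 0, -5, 0, 0, 0],
    [0, 0, -4, 0, 0, 0],
    [0, 0, -3, 0, 0, 0],
    [0, 0, 0, 0, 0, 0],
  ],
)

```text
clock: 3.95
position: [543.5, -112.0, 119.5]
ee_rot: [0.986, -0.167, -0.0, 0.0]
contact_force: [-0.2, 0.4, -0.4]
gripper_width: -0.2
grasp_force: 0.0
```

>>> play_rows(
  series=[
    [0, 0, -2, 0, 0, 0],
    [0, 0, -1, 0, 0, 0],
    [0, 0, -1, 0, 0, 0],
    [0, 0, 0, 0, 0, 0],
  ],
)

```text
clock: 4.28
position: [543.9, -112.0, 116.4]
ee_rot: [0.986, -0.167, 0.0, -0.0]
contact_force: [0.4, 0.2, -0.3]
gripper_width: -0.3
grasp_force: 0.0
```

Run:
```python
from h import *
s=snap('scene','s2')['image'][130:290,220:410]
cv2.imwrite('pics/m2.png',cv2.resize(s,(684,576),interpolation=3)[:,:,::-1])
st=read_state();print(st['position'],st['contact_force'])
```

```text
[ 543.86569654 -111.97438923  116.35210834] [-0.57100726 -0.17641579  0.44606958]
```

View pics/m2.png

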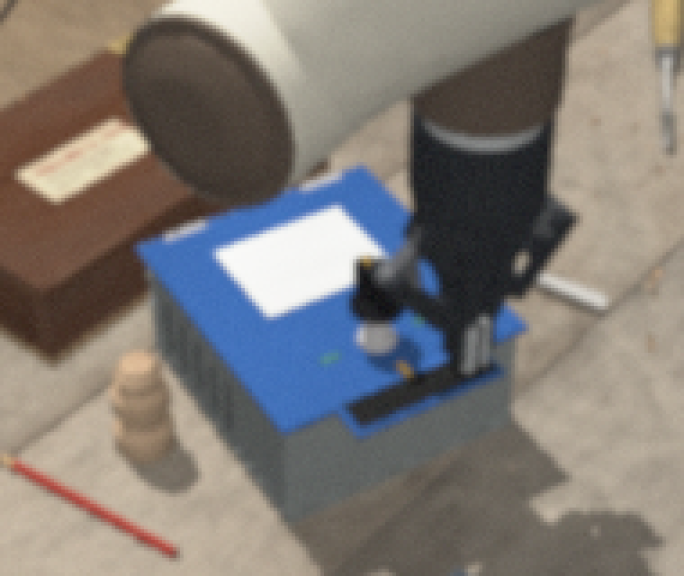

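The cover is almost shut with the tips on the tab near (475,370). I'll press down the last bit.

>>> play_rows(
  series=[
    [0, 0, -0.8, 0, 0, 0],
    [0, 0, -0.8, 0, 0, 0],
    [0, 0, 0, 0, 0, 0],
  ],
)

```text
clock: 4.58
position: [543.8, -112.0, 115.1]
ee_rot: [0.986, -0.166, 0.0, 0.0]
contact_force: [-1.1, -0.1, 2.9]
gripper_width: -0.2
grasp_force: 1.5
```

>>> play_rows(
  series=[
    [0, 0, -0.8, 0, 0, 0],
    [0, 0, 0, 0, 0, 0],
  ],
)

```text
clock: 4.75
position: [543.9, -111.9, 115.0]
ee_rot: [0.986, -0.166, 0.0, 0.0]
contact_force: [-2.5, 2.3, 7.8]
gripper_width: -0.2
grasp_force: 3.7
```

>>> play_rows(
  series=[
    [0, 0, 10, 0, 0, 0],
    [-10, -10, 20, 0, 0, 0],
    [-10, -15, 20, 0, 0, 0],
    [-10, -15, 20, 0, 0, 0],
    [-10, -15, 20, 0, 0, 0],
    [-10, -15, 10, 0, 0, 0],
    [0, 0, 0, 0, 0, 0],
    [0, 0, 0, 0, 0, 0],
  ],
  gripper=0.6,
)

```text
clock: 5.42
position: [493.6, -182.4, 214.7]
ee_rot: [0.986, -0.167, 0.001, -0.0]
contact_force: [-0.2, -0.3, -0.4]
gripper_width: 51.6
grasp_force: 0.0
```

Run:
```python
from h import *
import pickle
d=snap('scene','s3');pickle.dump(d,open('s3.pkl','wb')); s=d['image'][150:270,240:370]
cv2.imwrite('pics/m3.png',cv2.resize(s,(650,600),interpolation=3)[:,:,::-1])
st=read_state();print(st['position'],st['contact_force'],st['gripper_width'])
print(proj(d,(597.2,-95.3,142)))
```

```text
[ 493.58069407 -181.87050038  213.80608857] [-0.0639592  -0.15964061 -0.69749397] 51.0253150743685
(np.float64(325.2580889999096), np.float64(204.17827548788563))
```

View pics/m3.png

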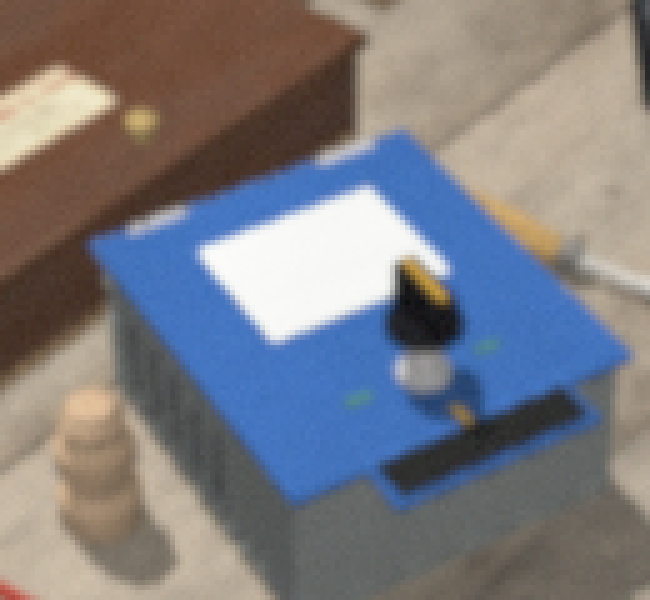

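The cover lies closed. The stud's yellow line is centred near crop (423,281), which is about px (324.6,206.2). I'll refit with these points.

Run:
```python
import fit; from fit import *
D=pickle.load(open('s3.pkl','rb')); K=lambda u,v:(240+u/5,150+v/5)
def g(p):
    C=lambda r,y,h:W(p,cov([0,0,0,0],r,y,h)); w=p[4]
    o=[(C(150,0,56),K(423,281)),(C(212,50,4),K(402,506)),(C(212,-50,4),K(602,415)),(C(p[6],w,4),K(295,502)),(C(p[6],-w,4),K(630,355)),(C(p[5],w,4),K(90,240)),(C(p[5],-w,4),K(405,130))]
    new=np.concatenate([np.subtract(proj(D,q),x) for q,x in o])
    ob=[x for i,x in enumerate(obs(p)) if i not in(2,3,10,11)]
    C2=lambda r,y,h:W(p,cov(p,r,y,h))
    ob+=[(T,C2(p[6],w,4),A(42,358)),(T,C2(p[6],-w,4),A(418,483)),(S,C2(p[6],w,4),B(245,262)),(S,C2(p[6],-w,4),B(597,123))]
    # camera calibration offset (px) per camera, weakly held
    off={id(T):p[7:9],id(S):p[9:11]}
    return np.concatenate([new+np.tile(p[9:11],7)]+[np.subtract(proj(d,q),x)+off[id(d)] for d,q,x in ob]+[p[7:11]])
s=least_squares(g,[652,-114,-.329,.385,83.7,1.5,184,0,0,0,0],loss='soft_l1');p=s.x
print(np.round(p,2),np.round(s.fun[:14],1));print(W(p,cov([0,0,0,0],150,0,56)),np.degrees(p[2]))
print('ray',atz(D,*K(423,281),142)); print('top box', atz(T,*A(266,286),194))
```

```text
[ 6.5160e+02 -1.1359e+02 -3.3000e-01  4.0000e-01  8.3270e+01  7.1000e-01
  1.8829e+02  3.0000e-01  1.8000e-01 -6.0000e-01  8.7000e-01] [ 0.1 -0.9 -0.8 -0.2  0.3 -0.2  0.2 -0.5  0.9 -0.4  0.2  0.6 -0.2 -0.2]
[np.float64(596.7118507234322), np.float64(-94.84024553290739), np.float64(142.0)] -18.85597844951842
ray [594.22356591 -89.50184859 142.        ]
top box [ 628.68864905 -105.5510468   194.        ]
```

>>> play_rows(
  series=[
    [17, 14.5, 0, 0, 0, 0],
    [17, 14.5, 0, 0, 0, 0],
    [17, 14.5, 0, 0, 0, 0],
    [17, 14.5, 0, 0, 0, 0],
    [17, 14.5, 0, 0, 0, 0],
    [18, 15, 0, 0, 0, 0.05],
    [0, 0, -10, 0, 0, 0],
    [0, 0, -10, 0, 0, 0],
    [0, 0, -5, 0, 0, 0],
    [0, 0, 0, 0, 0, 0],
  ],
)

```text
clock: 6.3
position: [594.9, -94.5, 186.1]
ee_rot: [0.986, -0.164, -0.003, 0.0]
contact_force: [-0.9, 0.5, -0.3]
gripper_width: 51.2
grasp_force: 0.0
```

Run:
```python
from h import *
d=snap('scene','s4'); s=d['image'][150:270,240:370]
cv2.imwrite('pics/m4.png',cv2.resize(s,(650,600),interpolation=3)[:,:,::-1])
st=read_state();print(st['position'],st['contact_force'],st['gripper_width'],st['ee_rot'],st['joints'])
```

```text
[595.5163827  -94.80318236 187.39366078] [-0.67534958 -0.7460082   0.03205468] 51.085342157249855 [ 9.86430489e-01 -1.64170221e-01 -1.68441404e-03  4.38042026e-04] [ 1.10301436e-01  4.04648072e-01 -1.43423727e-01 -8.46327672e-05
 -1.02620466e+00  1.13070484e+00]
```

View pics/m4.png

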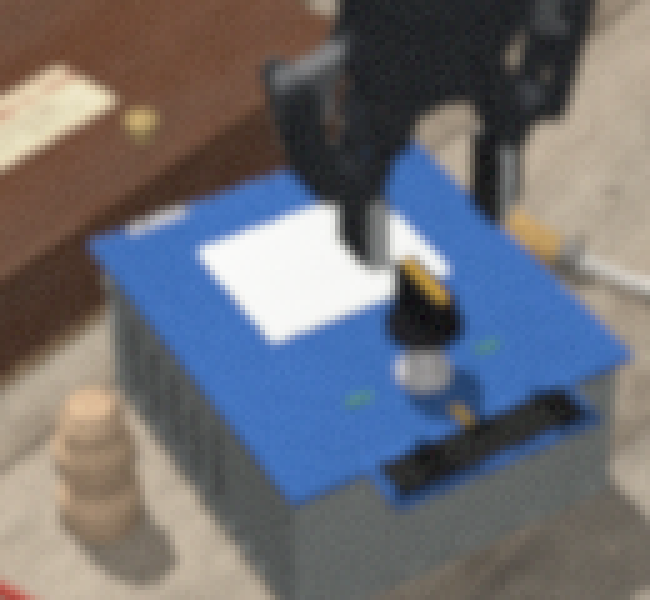

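The fingers straddle the grip, with tips near (370,262) and (495,215) and the bar between and below them. I'll go down and grip.

>>> play_rows(
  series=[
    [0.5, 0, -10, 0, 0, 0],
    [0.5, 0, -10, 0, 0, 0],
    [0, 0, -10, 0, 0, 0],
    [0, 0, -7, 0, 0, 0],
    [0, 0, -2, 0, 0, 0],
    [0, 0, 0, 0, 0, 0],
  ],
)

```text
clock: 6.85
position: [597.2, -94.6, 148.8]
ee_rot: [0.986, -0.164, -0.001, 0.0]
contact_force: [-0.7, 0.2, 0.8]
gripper_width: 51.5
grasp_force: 0.0
```

>>> play_rows(
  series=[
    [0, 0, 0, 0, 0, 0],
    [0, 0, 0, 0, 0, 0],
    [0, 0, 0, 0, 0, 0],
    [0, 0, 0, 0, 0, 0],
    [0, 0, 0, 0, 0, 0],
    [0, 0, 0, 0, 0, 0],
    [0, 0, 0, 0, 0, 0],
    [0, 0, 0, 0, 0, 0],
  ],
  gripper=0,
)

```text
clock: 7.52
position: [598.2, -94.3, 150.3]
ee_rot: [0.986, -0.164, 0.001, -0.0]
contact_force: [0.7, 2.3, 2.2]
gripper_width: 10.4
grasp_force: 63.3
```

>>> play_rows(
  series=[
    [0, 0, -1, 0, 0, 0],
    [0, 0, -1, 0, 0, 0],
    [0, 0, -1, 0, 0, 0],
    [0, 0, -1, 0, 0, 0],
    [0, 0, 0, 0, 0, 0],
    [0, 0, 0, 0, 0, 0],
  ],
)

```text
clock: 8.02
position: [598.1, -94.3, 146.1]
ee_rot: [0.986, -0.164, 0.0, -0.0]
contact_force: [0.9, 2.6, 2.6]
gripper_width: 10.7
grasp_force: 63.4
```

>>> play_rows(
  series=[
    [0, 0, -0.5, 0, 0, 0],
    [0, 0, -0.5, 0, 0, 0],
    [0, 0, 0, 0, 0, 0],
  ],
)

```text
clock: 8.27
position: [598.1, -94.3, 145.0]
ee_rot: [0.986, -0.164, 0.0, -0.0]
contact_force: [2.2, 4.0, 3.3]
gripper_width: 10.5
grasp_force: 63.4
```

>>> play_rows(
  series=[
    [0, 0, -0.5, 0, 0, 0],
    [0, 0, -0.5, 0, 0, 0],
    [0, 0, 0, 0, 0, 0],
  ],
)

```text
clock: 8.52
position: [598.1, -94.3, 144.0]
ee_rot: [0.986, -0.164, 0.0, -0.0]
contact_force: [1.3, 3.5, 3.6]
gripper_width: 10.3
grasp_force: 63.5
```

>>> play_rows(
  series=[
    [0, 0, -0.5, 0, 0, 0],
    [0, 0, -0.5, 0, 0, 0],
    [0, 0, 0, 0, 0, 0],
  ],
)

```text
clock: 8.77
position: [598.1, -94.4, 143.0]
ee_rot: [0.986, -0.164, 0.0, -0.0]
contact_force: [2.1, 3.1, 5.2]
gripper_width: 10.2
grasp_force: 63.5
```

>>> play_rows(
  series=[
    [0, 0, -0.5, 0, 0, 0],
    [0, 0, -0.5, 0, 0, 0],
    [0, 0, 0, 0, 0, 0],
  ],
)

```text
clock: 9.02
position: [598.0, -94.4, 142.0]
ee_rot: [0.986, -0.164, 0.0, -0.0]
contact_force: [2.1, 4.7, 3.9]
gripper_width: 10.5
grasp_force: 63.6
```

>>> play_rows(
  series=[
    [0, 0, -0.5, 0, 0, 0],
    [0, 0, -0.5, 0, 0, 0],
    [0, 0, 0, 0, 0, 0],
  ],
)

```text
clock: 9.27
position: [598.1, -94.4, 141.0]
ee_rot: [0.986, -0.164, 0.0, -0.0]
contact_force: [2.5, 4.2, 4.6]
gripper_width: 10.5
grasp_force: 63.6
```

>>> play_rows(
  series=[
    [0, 0, -0.5, 0, 0, 0],
    [0, 0, -0.5, 0, 0, 0],
    [0, 0, 0, 0, 0, 0],
  ],
)

```text
clock: 9.52
position: [598.0, -94.4, 140.0]
ee_rot: [0.986, -0.164, 0.0, -0.0]
contact_force: [2.1, 3.7, 5.1]
gripper_width: 10.2
grasp_force: 63.6
```

>>> play_rows(
  series=[
    [0, 0, -0.5, 0, 0, 0],
    [0, 0, -0.5, 0, 0, 0],
    [0, 0, 0, 0, 0, 0],
  ],
)

```text
clock: 9.77
position: [598.1, -94.4, 139.1]
ee_rot: [0.986, -0.164, 0.0, -0.0]
contact_force: [2.7, 3.1, 6.3]
gripper_width: 10.4
grasp_force: 63.6
```

>>> play_rows(
  series=[
    [0, 0, -0.5, 0, 0, 0],
    [0, 0, -0.5, 0, 0, 0],
    [0, 0, 0, 0, 0, 0],
  ],
)

```text
clock: 10.02
position: [598.0, -94.4, 138.2]
ee_rot: [0.986, -0.164, 0.0, -0.0]
contact_force: [2.5, 4.7, 5.4]
gripper_width: 10.2
grasp_force: 63.7
```

>>> play_rows(
  series=[
    [0, 0, -0.5, 0, 0, 0],
    [0, 0, -0.5, 0, 0, 0],
    [0, 0, 0, 0, 0, 0],
  ],
)

```text
clock: 10.27
position: [598.1, -94.4, 137.2]
ee_rot: [0.986, -0.164, 0.0, -0.0]
contact_force: [2.3, 4.4, 6.1]
gripper_width: 10.3
grasp_force: 63.7
```

>>> play_rows(
  series=[
    [0, 0, -0.5, 0, 0, 0],
    [0, 0, -0.5, 0, 0, 0],
    [0, 0, 0, 0, 0, 0],
  ],
)

```text
clock: 10.52
position: [598.0, -94.4, 136.2]
ee_rot: [0.986, -0.164, 0.0, -0.0]
contact_force: [2.3, 4.2, 5.9]
gripper_width: 10.1
grasp_force: 63.7
```

>>> play_rows(
  series=[
    [0, 0, -0.5, 0, 0, 0],
    [0, 0, -0.5, 0, 0, 0],
    [0, 0, 0, 0, 0, 0],
  ],
)

```text
clock: 10.77
position: [598.0, -94.4, 135.3]
ee_rot: [0.986, -0.164, 0.0, -0.0]
contact_force: [2.0, 4.8, 6.1]
gripper_width: 10.9
grasp_force: 63.8
```

>>> play_rows(
  series=[
    [0, 0, -0.5, 0, 0, 0],
    [0, 0, -0.5, 0, 0, 0],
    [0, 0, 0, 0, 0, 0],
  ],
)

```text
clock: 11.02
position: [598.1, -94.4, 134.8]
ee_rot: [0.986, -0.164, 0.001, 0.0]
contact_force: [2.7, 5.3, 7.8]
gripper_width: 10.4
grasp_force: 64.1
```

>>> play_rows(
  series=[
    [0, 0, -0.5, 0, 0, 0],
    [0, 0, -0.5, 0, 0, 0],
    [0, 0, 0, 0, 0, 0],
  ],
)

```text
clock: 11.27
position: [598.1, -94.4, 134.5]
ee_rot: [0.987, -0.164, 0.001, 0.0]
contact_force: [0.8, 5.1, 10.2]
gripper_width: 10.3
grasp_force: 64.5
```

>>> play_rows(
  series=[
    [0, 0, -0.5, 0, 0, 0],
    [0, 0, 0, 0, 0, 0],
    [0, 0, 0, 0, 0, 0],
  ],
)

```text
clock: 11.52
position: [598.2, -94.4, 134.3]
ee_rot: [0.987, -0.164, 0.001, 0.0]
contact_force: [-0.1, 5.2, 13.6]
gripper_width: 10.7
grasp_force: 64.6
```

>>> play_rows(
  series=[
    [0, 0, 0, 0, 0, -0.8],
    [0, 0, 0, 0, 0, -0.8],
    [0, 0, 0, 0, 0, -0.8],
    [0, 0, 0, 0, 0, -0.8],
    [0, 0, 0, 0, 0, -0.8],
    [0, 0, 0, 0, 0, 0],
  ],
)

```text
clock: 12.02
position: [597.6, -95.2, 134.3]
ee_rot: [0.93, -0.367, 0.0, 0.001]
contact_force: [-0.4, 2.7, 12.7]
gripper_width: 10.2
grasp_force: 64.6
```

```bash
python3 -c "
from h import *
s=read_state();print(s['wrist_torque'],s['contact_force'],s['position'],s['joints'],Rotation.from_quat(s['ee_rot']).as_matrix()[:,1])"
```

```text
[ 0.84719952  0.23719484 -0.02828922] [-0.42052504  2.65777875 12.65879833] [597.64671024 -95.2191556  134.29126983] [ 0.1099514   0.46070475 -0.20304652  0.00197512 -0.907025    0.7091198 ] [-0.68201067 -0.73134154  0.00099857]
```

>>> play_rows(
  series=[
    [0, 0, 0, 0, 0, -1],
    [0, 0, 0, 0, 0, -1],
    [0, 0, 0, 0, 0, -1],
    [0, 0, 0, 0, 0, -1],
    [0, 0, 0, 0, 0, -1],
    [0, 0, 0, 0, 0, -1],
    [0, 0, 0, 0, 0, -1],
    [0, 0, 0, 0, 0, -1],
    [0, 0, 0, 0, 0, -1],
    [0, 0, 0, 0, 0, -1],
    [0, 0, 0, 0, 0, -0.6],
    [0, 0, 0, 0, 0, -0.5],
    [0, 0, 0, 0, 0, 0],
    [0, 0, 0, 0, 0, 0],
  ],
)

```text
clock: 13.18
position: [595.2, -95.8, 134.0]
ee_rot: [-0.577, 0.817, 0.001, -0.003]
contact_force: [-3.7, 1.7, 15.1]
gripper_width: 10.1
grasp_force: 65.0
```

```bash
python3 -c "
from h import *
s=read_state();y=Rotation.from_quat(s['ee_rot']).as_matrix()[:,1];print(s['wrist_torque'],s['contact_force'],s['position'],s['joints'],np.degrees(np.arctan2(y[1],y[0])))"
```

```text
[ 0.61166545  1.56056789 -0.01629613] [-3.71911406  1.73634694 15.05733103] [595.17282735 -95.77840528 133.98924095] [ 0.10942278  0.45997534 -0.20520853  0.00186204 -0.91176389 -0.45045491] 160.5253267521497
```

>>> play_rows(
  series=[
    [0, 0, 1, 0, 0, 0],
    [0, 0, 1, 0, 0, 0],
    [0, 0, 1, 0, 0, 0],
    [0, 0, 0, 0, 0, 0],
    [0, 0, 0, 0, 0, 0],
  ],
)

```text
clock: 13.6
position: [595.1, -95.7, 135.0]
ee_rot: [-0.577, 0.817, 0.001, -0.003]
contact_force: [-2.7, 0.1, 5.6]
gripper_width: 10.1
grasp_force: 63.8
```

>>> play_rows(
  series=[
    [0, 0, 0, 0, 0, 0],
    [0, 0, 0, 0, 0, 0],
    [0, 0, 0, 0, 0, 0],
    [0, 0, 0, 0, 0, 0],
    [0, 0, 0, 0, 0, 0],
    [0, 0, 0, 0, 0, 0],
  ],
  gripper=0.6,
)

```text
clock: 14.1
position: [597.4, -94.6, 135.0]
ee_rot: [-0.577, 0.817, 0.0, -0.001]
contact_force: [-0.1, -0.2, -0.1]
gripper_width: 51.3
grasp_force: 0.0
```

>>> play_rows(
  series=[
    [0, 0, 10, 0, 0, 0],
    [0, 0, 20, 0, 0, 0],
    [0, 0, 25, 0, 0, 0],
    [0, 0, 25, 0, 0, 0],
    [-15, -15, 20, 0, 0, 0],
    [-15, -20, 0, 0, 0, 0],
    [-15, -20, 0, 0, 0, 0],
    [-15, -20, 0, 0, 0, 0],
    [-15, -20, 0, 0, 0, 0],
    [0, 0, 0, 0, 0, 0],
    [0, 0, 0, 0, 0, 0],
  ],
)

```text
clock: 15.02
position: [522.2, -190.3, 236.5]
ee_rot: [-0.577, 0.817, -0.0, 0.0]
contact_force: [0.5, 1.0, 0.1]
gripper_width: 51.4
grasp_force: 0.0
```

Run:
```python
from h import *
d=snap('scene','s5'); s=d['image'][150:270,240:370]
cv2.imwrite('pics/m5.png',cv2.resize(s,(650,600),interpolation=3)[:,:,::-1])
st=read_state();print(st['position'],st['contact_force'],st['gripper_width'],st['clock'])
```

```text
[ 522.82262085 -189.72504934  236.28101989] [ 0.47389622 -0.15102184  0.08935846] 51.171101524221164 15.0667
```

View pics/m5.png

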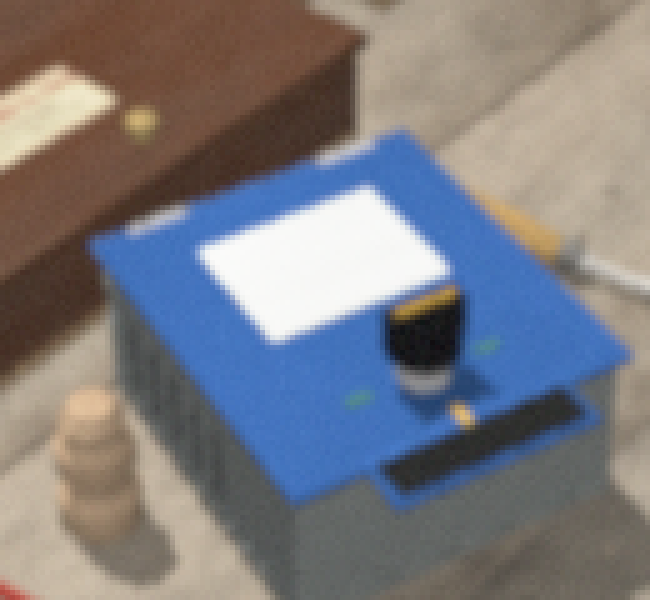

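The stud's bar now lies along the green marks. It stays lower than before, with the yellow line near (425,302), the cover is shut, and the arm is clear of everything. I'm handing in the job.

```bash
python3 -c "
from bench import job_done
print(job_done())"
```

```text
the job is handed in; nothing more can be done
None
```

The cover is closed and the stud is pushed in, turned about 90° clockwise, locked and let go (peak wrist-force reading about 15 N). The arm never went near the finial, gouge or pencil, and the job is handed in at about 15 s; no verdict was returned.

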